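# Lock a cassette into its repair cradle by the L-slot clamp

### The arm

A 6-joint arm with a two-finger parallel gripper is mounted at the origin on a cart in front of the work surface, level with it; the furniture and walls round the work are solid. World frame = base frame: x ahead of the robot, y to its left, z up, the work surface at z = 0. Lengths are in m, angles in rad, forces in N, time in s.
With the tool pointing down it reaches from about 0.275 to 0.825 m from the base axis. Payload 4.9 kg.
Tool frame: the origin (TCP) lies at the very end of the fingers, on their centre line; the grasp point (between the pads) lies 19 mm behind it; z points along the fingers, y is the line along which they close (so a half turn about z gives the same grasp; the last joint's range is limited). The gripper opens to 85 mm and grips with 20 to 120 N. Pads are 22 mm wide; open, the fingers measure 114 mm over their backs; the gripper's body (76 mm by 85 mm) begins 54 mm behind the grasp point. The pads swing forward as they close: fully open they stand 13 mm farther back than shut.
Start: joints at [1.199, 0.326, -0.193, 1.052, 0, 1.437], TCP at [0.13, 0.535, 0.231] pointing down, gripper open.
Joint ranges: [-2.65, 2.65], [-0.97, 1.79], [-1.3, 1.35], [-1.93, 2.1], [-1.47, 1.37], [-3.14, 3.14]. Speed limits (rad/s): [2.57, 2.57, 3.14, 3.14, 3.14, 3.14].

### API

Orientations are given as a 3x3 rotation matrix whose columns are the frame's x, y, z axes.
In Python, from workcell import arm gives the robot as it stands.
- The arm moves only by the shell command python3 -m handwheel 'ROWS' [FORCE]. ROWS is JSON, one flat list of numbers, 5 for each row, row after row: the shift along the world's x, y, z in m, then the turn about the world's z in degrees, then the closure, from -1 (fully open) to 1 (shut), so that 0 is half open. In form: [tx, ty, tz, spin, fingers, tx, ty, tz, spin, fingers, ...]. A call has exactly 8 rows; each row shifts and turns the commanded pose from where the row before left it; what a row does not reach is not made up. A row lasts 1/12 s, in which the tool goes at most 41.7 mm and 7.16 degrees, less where a joint would pass 70% of its speed; a pose out of reach is approached as far as the arm can. A call is refused whole if a number of a shift passes 0.0417 or a number of a turn 7.16, either way. A call with a gripper value outside its range is refused whole. The fingers move at their own pace and stop on an object; FORCE is the grip in N (left out, the last holds). Time passes only in rows, so rows that do not move let the fingers close, or fill a call up. It gives the time, the measured TCP pose, the force, the opening and the grip force at its end, in the units of the state.
- arm.state(): the state, without advancing time (a new reading comes with each control period).
- arm.get_image(name): name is "side" or "top" or "wrist"; returns a dict with "frame" (400x640x3 uint8, red, green, blue), "mtx" (3x3 intrinsics, pixels), "xyz" and "orientation" of the camera in the world; the wrist camera has in their place "hand_eye" (4x4, takes a point from camera to tool coordinates, whose origin is the TCP and whose axes are the flange's). Camera axes: x right, y down, z forward; pixel columns grow to the right and rows downward; lengths in m; the calibration is good to about 2 mm. A picture is of the moment at which its call begins: read the wrist's pose just before it. There is no depth.
- arm.sign_off(): hands the job in; it is judged then, once.
The state is a dict: "time": time; "joint_positions": joint angles; "dq": joint speeds; "joint_torque": joint torques, N m; "eef_pos": TCP position; "tool_rot": TCP orientation; "wrist_force": force on the tool from outside, world axes, zero at the start; "wrist_torque": the same for the moment, N m; "gripper_width": opening from 0.0 (shut) to 1.0 (fully open); "grip_force": force on a finger pad.
Only numpy, scipy, OpenCV 4.12 (cv2) and the standard library are available. Lean on these libraries where they do the work, as an engineer would, in place of code of your own. Each camera call takes 0.05 s, during which the arm holds its last target. There are 200 camera calls.

### The job

Lock the cassette into the repair cradle: with the fingertips, gently push the clamp knob along the slot to the corner, then round the corner and fully home to the end of the short leg, so that its washer lies over the cassette's edge. Only push the knob, do not lift it or squeeze it hard; leave the cassette in its bed and do not disturb the bottle, the tub and the screwdriver.

Things in the scene. Friction and masses are not known exactly. Their poses are not given: they have to be found in the camera images.
- cradle: fixed metal cassette cradle, 148 x 130 mm in x, y; origin at the centre of its underside on the desk, z up; turned up to 0.5 rad. -x half: flat aluminium cover (x -74 to -4 mm, top 24 mm high) with a 15 mm wide L slot, long leg along +y at x = -50 mm, then short leg along +x towards the cassette. +x half: open bed with 15 mm high fences that holds the cassette
- slot_start (a point): where the clamp's axis stands at the closed near end of the long leg; at the height of the cover's top, 24 mm above the desk; axes as the cradle's. Cradle x, y = -50, -45 mm
- slot_corner (a point): where the clamp's axis stands at the corner of the slot (centre line of both legs), on the cover's top; 70 mm along the cradle's +y from slot_start. The pin has 1.5 mm of play to each side
- slot_end (a point): where the clamp's axis stands when the pin meets the closed end of the short leg, on the cover's top; 32 mm along the cradle's +x from slot_corner; axes as the cradle's
- clamp: loose clamp, held captive by a foot under the cover: black upright round knob, 22 mm diameter, 28 mm high, on a steel washer (50 mm diameter, 3 mm thick) sliding on the cover, 12 mm pin in the slot. Origin on its axis half-way up the knob, 41 mm above the desk (washer top 27, knob top 55 mm). 0.1 to 0.2 kg, slides with under 2 N, stays where left. Starts in the long leg 2 to 30 mm from slot_start
- cassette: cassette in its case, 69 x 108 x 17 mm (x, y, z), loose in the cradle's bed with 1 mm of play; its top is 22 mm above the desk, 2 mm below the clamp's washer. Origin at the centre of its underside, cradle x, y = 31.5, 0 mm
- bottle: small brown bottle with a white cap, 34 mm in diameter and 88 mm high, loose beside the cradle; origin at the centre of its underside
- tub: white tub with a blue lid, 50 mm in diameter and 56 mm high, loose beyond the cradle; origin at the centre of its underside
- driver: red-handled screwdriver, 148 mm long along its y, 16 mm thick, lying loose beside the cradle, on its +y side; origin under its middle
There are look-alikes about, which are no part of the job. There is more than one size of the clamp; the job needs the middle-sized.

How it is judged:
By the outcome, as a careful person would: the job done as asked, in the order asked, and still so for the second after the job is handed in, with the robot touching nothing.
It also fails if it takes over 48 s, if anything falls off the work surface, if the arm or the gripper's body presses on something with over 40 N, if the wrist force passes 120 N, or if a joint passes its speed limit or range.

## Working session

There is one attempt and no reset: what is moved stays moved. The work goes in short steps, Python scripts to look and compute and a shell command to move; the robot and the scene stay as the last step left them, time stands still between calls to the robot, and variables do not carry over. Pictures are saved under pics/ and viewed, at most 10 in all, crops included, and the job is handed in when it is done.

```bash
mkdir -p pics; ls
python3 - <<'E'
from workcell import arm
import cv2,pickle
d={}
s=arm.state();print(s['time'],s['eef_pos'],s['tool_rot'],s['gripper_width'])
for n in("side","top","wrist"):
    r=arm.get_image(n);d[n]=r;cv2.imwrite(f'pics/{n}0.png',r['frame'][:,:,::-1])
    print(n,{k:v for k,v in r.items() if k!='frame'})
pickle.dump((s,d),open('d0.pkl','wb'))
E
```

```text
pics
0.0 [0.12931249 0.53396989 0.23048767] [[-9.71871864e-01  2.35509375e-01 -6.43622017e-04]
 [ 2.35510138e-01  9.71870476e-01 -1.65944793e-03]
 [ 2.34701689e-04 -1.76435027e-03 -9.99998416e-01]] 1.0016717550654828
side {'mtx': array([[368.51204294,   0.        , 316.68830389],
       [  0.        , 368.51204294, 196.18636225],
       [  0.        ,   0.        ,   1.        ]]), 'xyz': array([0.25769917, 0.45987001, 0.4661231 ]), 'orientation': array([[-0.87725085, -0.25743521,  0.40516423],
       [-0.47935537,  0.42498915, -0.76785588],
       [ 0.02548274, -0.86781988, -0.49622504]])}
top {'mtx': array([[474.22117447,   0.        , 324.82799608],
       [  0.        , 474.22117447, 196.43645362],
       [  0.        ,   0.        ,   1.        ]]), 'xyz': array([ 0.43014125, -0.17622676,  0.89745962]), 'orientation': array([[-7.60139873e-02, -9.72467151e-01,  2.20294154e-01],
       [-9.97106385e-01,  7.43251049e-02, -1.59573418e-02],
       [-8.55395366e-04, -2.20869688e-01, -9.75302952e-01]])}
wrist {'mtx': array([[328.30393619,   0.        , 317.71576841],
       [  0.        , 328.30393619, 196.42638689],
       [  0.        ,   0.        ,   1.        ]]), 'hand_eye': array([[-3.44573372e-04, -9.55862729e-01, -2.93813416e-01,
         7.54625656e-02],
       [ 9.99999847e-01, -4.56713330e-04,  3.13062391e-04,
         6.40622214e-04],
       [-4.33433176e-04, -2.93813263e-01,  9.55862740e-01,
        -1.41768248e-01],
       [ 0.00000000e+00,  0.00000000e+00,  0.00000000e+00,
         1.00000000e+00]])}
```

View pics/top0.png

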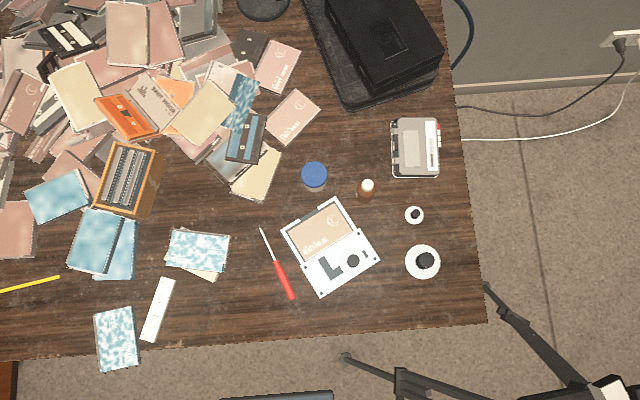

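View pics/side0.png

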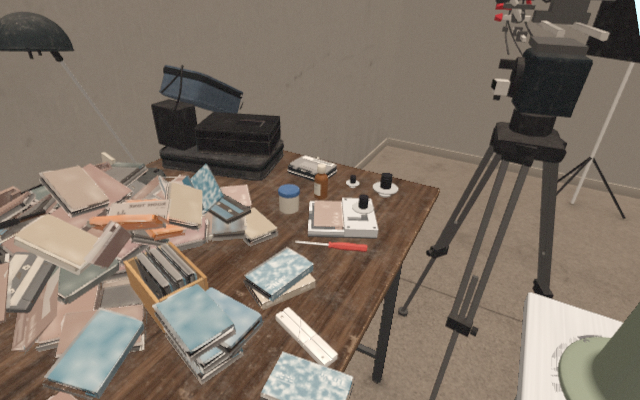

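The top view shows the cradle around (335,250), the clamp knob around (353,260), the red driver at (280,270), the tub at (314,175) and the bottle at (366,188). In the side view the knob is at (363,203). I'll zoom in next.

```bash
cat > h.py <<'E'
import numpy as np,cv2,pickle
from workcell import arm
def cam(r,s=None):
    if 'xyz' in r: return r['mtx'],np.array(r['xyz']),np.array(r['orientation'])
    T=np.eye(4);T[:3,:3]=s['tool_rot'];T[:3,3]=s['eef_pos'];T=T@r['hand_eye'];return r['mtx'],T[:3,3],T[:3,:3]
def ray(c,p):
    K,o,R=c;d=R@np.linalg.solve(K,[p[0],p[1],1]);return o,d/np.linalg.norm(d)
def plane(c,p,z):
    o,d=ray(c,p);return o+d*(z-o[2])/d[2]
def tri(rs):
    A=sum(np.eye(3)-np.outer(d,d) for o,d in rs);b=sum((np.eye(3)-np.outer(d,d))@o for o,d in rs);return np.linalg.solve(A,b)
def proj(c,P):
    K,o,R=c;q=K@(R.T@(np.array(P)-o));return q[:2]/q[2]
E
python3 - <<'E'
from h import *
s,d=pickle.load(open('d0.pkl','rb'))
a=d['top']['frame'][185:305,255:395];b=d['side']['frame'][185:255,295:385]
a=cv2.resize(a,None,fx=5,fy=5,interpolation=cv2.INTER_CUBIC)[:, :, ::-1]
cv2.imwrite('pics/t1.png',a)
c=cam(d['top']);print([plane(c,p,.024) for p in((353,260),(280,265),(314,175),(366,188))])
E
```

```text
[array([ 0.50439365, -0.23292136,  0.024     ]), array([ 0.50548748, -0.09900225,  0.024     ]), array([ 0.67082348, -0.17310495,  0.024     ]), array([ 0.63783609, -0.26960035,  0.024     ])]
```

View pics/t1.png

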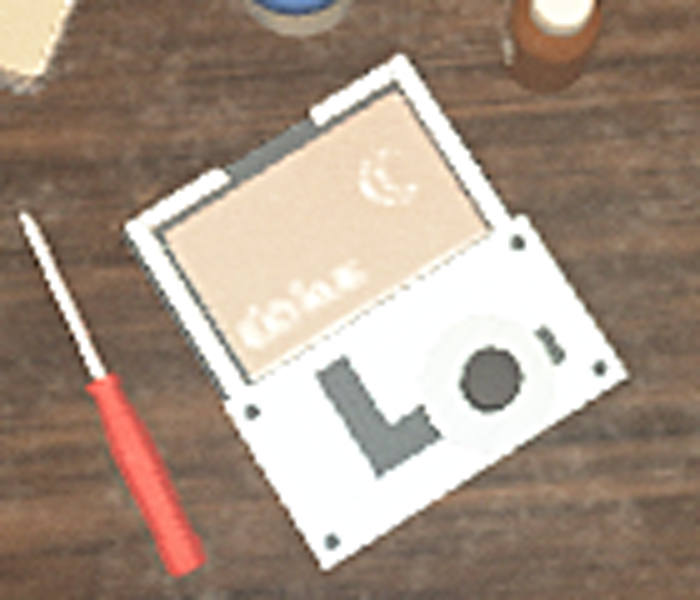

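The crop shows the cover's corners at about (628,375), (325,570), (228,403) and (522,215). The slot corner is near (388,455), the slot end near (335,365), and the knob is at (492,378). I'll measure these properly.

Run:
```python
from h import *
s,d=pickle.load(open('d0.pkl','rb'))
ct,cs=cam(d['top']),cam(d['side'])
f=lambda p:(255+(p[0]-2)/5,185+(p[1]-2)/5)
im=[(628,375),(325,570),(228,403),(522,215)];mod=np.array([(-74,-65),(-74,65),(-4,65),(-4,-65)])/1000.
W=np.array([plane(ct,f(p),.024)[:2] for p in im])
mc,wc=mod.mean(0),W.mean(0);a,b=mod-mc,W-wc
th=np.arctan2((a[:,0]*b[:,1]-a[:,1]*b[:,0]).sum(),(a*b).sum())
R=np.array([[np.cos(th),-np.sin(th)],[np.sin(th),np.cos(th)]]);t=wc-R@mc
print('th',th,'t',t,'res mm',((mod@R.T+t-W)*1e3).round(1).tolist())
for n,p in dict(start=(-50,-45),corner=(-50,25),end=(-18,25)).items():
    q=R@(np.array(p)/1e3)+t;print(n,q,[proj(c,[*q,.024]).round(1) for c in(ct,cs)])
pickle.dump((R,t),open('cr.pkl','wb'))
def dark(n,x0,y0,x1,y1):
    g=d[n]['frame'][y0:y1,x0:x1].max(2);k,l,st,ce=cv2.connectedComponentsWithStats((g<110).astype('uint8'))
    return [(st[i,:5]+[x0,y0,0,0,0],ce[i]+[x0,y0]) for i in range(1,k) if st[i,4]>15]
print(dark('top',335,240,372,280));print(dark('side',350,190,376,216))
pt=f((492,378));k=plane(ct,pt,.055);print('knob top',k,R.T@(k[:2]-t),'side pred',proj(cs,k))
b=cv2.resize(d['side']['frame'][185:255,295:395],None,fx=7,fy=7,interpolation=cv2.INTER_CUBIC)
w=d['wrist']['frame'][:,:,::-1];cv2.imwrite('pics/s1.png',b[:,:,::-1])
```

```text
th 0.48677028935048355 t [ 0.5362242  -0.19043288] res mm [[-0.1, 0.2], [0.3, -0.8], [-0.0, 1.0], [-0.2, -0.4]]
start [ 0.51308161 -0.25359474] [array([363.8, 254.4]), array([361.8, 202.4])]
corner [ 0.48033745 -0.19172536] [array([331.6, 275. ]), array([364.8, 218.7])]
end [ 0.50862059 -0.1767566 ] [array([322.3, 260. ]), array([350.3, 218.3])]
[(array([347, 255,  12,  12,  34]), array([352.02941176, 260.61764706]))]
[(array([352, 190,   7,   4,  17]), array([354.58823529, 191.05882353])), (array([358, 190,  18,  19, 166]), array([364.68674699, 199.25301205]))]
knob top [ 0.50140793 -0.23087787  0.055     ] [-0.0496914  -0.01946109] side pred [363.94661574 196.39921748]
```

View pics/s1.png

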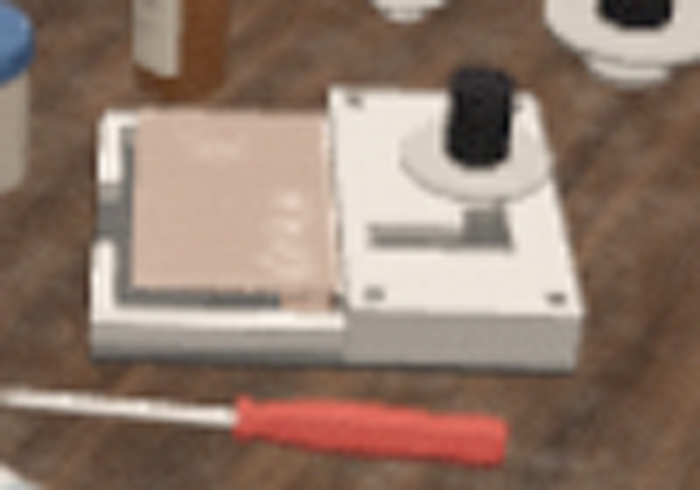

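The side view agrees with the measurement: the knob top is at crop (482,78), or px (363.8,196.1), against a prediction of (363.9,196.4) for z = 55 mm. The slot corner also fits, at crop (488,237). The knob stands at cradle (-50,-19.5). Next I'll travel to a point behind the knob with the fingers closed, staying high.

```bash
python3 -m handwheel '[0.016,-0.033,0,1.7,1,0.016,-0.033,0,1.7,1,0.016,-0.033,0,1.7,1,0.016,-0.033,0,1.7,1,0.016,-0.033,0,1.7,1,0.016,-0.033,0,1.7,1,0.016,-0.033,0,1.7,1,0.016,-0.033,0,1.7,1]' 20
python3 -m handwheel '[0.016,-0.033,0,1.7,1,0.016,-0.033,0,1.7,1,0.016,-0.033,0,1.7,1,0.016,-0.033,0,1.7,1,0.016,-0.033,0,1.7,1,0.016,-0.033,0,1.7,1,0.016,-0.033,0,1.7,1,0.016,-0.033,0,1.7,1]'
python3 -m handwheel '[0.016,-0.033,0,1.7,1,0.016,-0.033,0,1.7,1,0.016,-0.033,0,1.7,1,0.016,-0.033,0,1.7,1,0.016,-0.033,0,1.7,1,0.016,-0.033,0,1.7,1,0.016,-0.033,0,1.7,1,0.016,-0.033,0,1.7,1]'
cat > chk.py <<'E'
from h import *
import sys
s=arm.state();R,t=pickle.load(open('cr.pkl','rb'))
y=s['tool_rot'][:,1];th=np.degrees(np.arctan2(R[1,0],R[0,0]))
print('t',s['time'],'tcp',s['eef_pos'],'cradle',R.T@(s['eef_pos'][:2]-t),'yaw err',np.degrees(np.arctan2(y[1],y[0]))-90-th,'F cradle',R.T@s['wrist_force'][:2],s['wrist_force'][2],'w',s['gripper_width'],'q6',s['joint_positions'][5])
if len(sys.argv)>2:
    r=arm.get_image(sys.argv[2]);c=cam(r,s);cv2.imwrite(f'pics/{sys.argv[1]}.png',r['frame'][:,:,::-1]);pickle.dump((s,r),open(sys.argv[1]+'.pkl','wb'))
    for n,p in dict(start=(-50,-45),corner=(-50,25),end=(-18,25)).items(): print(n,proj(c,[*(R@(np.array(p)/1e3)+t),.024]).round(1))
    print('knob0',proj(c,[*(R@[-.05,-.0195]+t),.055]).round(1))
E
python3 chk.py w1 wrist
```

```text
time: 0.82
eef_pos: [0.2577, 0.2689, 0.2312]
tool_rot: [[-1.0, -0.002, 0.0], [-0.002, 1.0, -0.0], [-0.0, -0.0, -1.0]]
wrist_force: [1.4, 0.0, 0.2]
gripper_width: 0.0
grip_force: 0.0
time: 1.48
eef_pos: [0.3858, 0.0047, 0.2313]
tool_rot: [[-0.972, -0.236, 0.0], [-0.236, 0.972, 0.0], [-0.0, 0.0, -1.0]]
wrist_force: [-0.1, 0.5, -0.5]
gripper_width: 0.003
grip_force: 0.0
time: 2.15
eef_pos: [0.5138, -0.2592, 0.2308]
tool_rot: [[-0.889, -0.458, -0.0], [-0.458, 0.889, 0.0], [0.0, 0.001, -1.0]]
wrist_force: [1.3, 0.0, -0.4]
gripper_width: -0.001
grip_force: 0.0
t 2.15 tcp [ 0.51382739 -0.259166    0.23084746] cradle [-0.05194694 -0.050273  ] yaw err -0.6534277303694012 F cradle [ 1.19247001 -0.5901931 ] -0.390425999152784 w -0.001228165697885578 q6 -1.0708125155979578
start [321.6 169.6]
corner [386.2 168.8]
end [384.8 197. ]
knob0 [347.7 176. ]
```

View pics/w1.png

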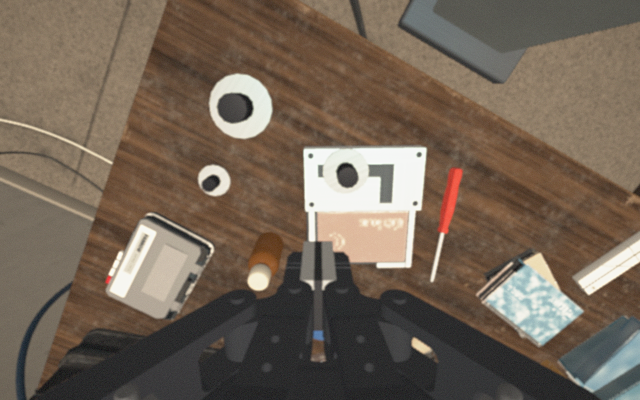

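The wrist view agrees with the predictions: knob at (347,175), slot corner at (386,169), slot end at (385,197). The larger and smaller look-alikes lie off the cradle at (240,105) and (212,180). I'll descend behind the knob.

```bash
python3 -m handwheel '[0.001,-0.0012,-0.015,0.08,1,0.001,-0.0012,-0.015,0.08,1,0.001,-0.0012,-0.015,0.08,1,0.001,-0.0012,-0.015,0.08,1,0.001,-0.0012,-0.015,0.08,1,0.001,-0.0012,-0.015,0.08,1,0.001,-0.0012,-0.015,0.08,1,0.001,-0.0012,-0.015,0.08,1]'
python3 -m handwheel '[0,0,-0.012,0,1,0,0,-0.012,0,1,0,0,-0.012,0,1,0,0,-0.012,0,1,0,0,-0.012,0,1,0,0,-0.010,0,1,0,0,-0.005,0,1,0,0,0,0,1]'
python3 chk.py s2 side
```

```text
time: 2.87
eef_pos: [0.5213, -0.2667, 0.1103]
tool_rot: [[-0.884, -0.467, -0.001], [-0.467, 0.884, 0.0], [0.0, 0.001, -1.0]]
wrist_force: [0.9, -0.3, -0.3]
gripper_width: -0.003
grip_force: 0.0
time: 3.53
eef_pos: [0.5206, -0.2663, 0.0349]
tool_rot: [[-0.884, -0.467, -0.002], [-0.467, 0.884, 0.001], [0.001, 0.002, -1.0]]
wrist_force: [0.8, 0.6, 0.3]
gripper_width: -0.002
grip_force: 0.0
t 3.5333 tcp [ 0.52058859 -0.26632215  0.03494584] cradle [-0.04931851 -0.05976067] yaw err -0.07659991770204044 F cradle [0.99824816 0.18313969] 0.2625868819283069 w -0.0018687793332621844 q6 -1.0844982770555982
start [361.8 202.4]
corner [364.8 218.7]
end [350.3 218.3]
knob0 [364.1 196.4]
```

```bash
python3 -m handwheel '[-0.0014,0.00265,0,0,1,-0.0014,0.00265,0,0,1,-0.0014,0.00265,0,0,1,-0.0014,0.00265,0,0,1,-0.0014,0.00265,0,0,1,-0.0014,0.00265,0,0,1,-0.0014,0.00265,0,0,1,-0.0014,0.00265,0,0,1]'; python3 chk.py
python3 -m handwheel '[-0.0014,0.00265,0,0,1,-0.0014,0.00265,0,0,1,-0.0014,0.00265,0,0,1,-0.0014,0.00265,0,0,1,-0.0014,0.00265,0,0,1,-0.0014,0.00265,0,0,1,-0.0014,0.00265,0,0,1,-0.0014,0.00265,0,0,1]'; python3 chk.py s3 side;python3 - <<'E'
import cv2
a=cv2.imread('pics/s3.png')[150:270,290:410];cv2.imwrite('pics/s3c.png',cv2.resize(a,None,fx=5,fy=5,interpolation=cv2.INTER_CUBIC))
E
```

```text
time: 4.25
eef_pos: [0.5106, -0.246, 0.0366]
tool_rot: [[-0.884, -0.467, 0.001], [-0.467, 0.884, -0.001], [-0.0, -0.001, -1.0]]
wrist_force: [0.8, -1.4, 0.7]
gripper_width: -0.001
grip_force: 0.6
t 4.25 tcp [ 0.51061752 -0.24598849  0.0365877 ] cradle [-0.04861988 -0.0371246 ] yaw err -0.07805065682487111 F cradle [ 0.06201282 -1.58815276] 0.67716622079447 w -0.0006368855874600125 q6 -1.0644339727096657
time: 4.92
eef_pos: [0.499, -0.2244, 0.0363]
tool_rot: [[-0.884, -0.467, 0.0], [-0.467, 0.884, -0.0], [-0.0, -0.0, -1.0]]
wrist_force: [0.0, -0.9, 0.7]
gripper_width: -0.0
grip_force: 0.7
t 4.9167 tcp [ 0.49902305 -0.22438237  0.03629935] cradle [-0.04876086 -0.01260447] yaw err -0.0720369163832828 F cradle [-0.38539518 -0.83117143] 0.7476663095416027 w -7.574928293549365e-05 q6 -1.0429967345890043
start [361.8 202.4]
corner [364.8 218.7]
end [350.3 218.3]
knob0 [364.1 196.4]
```

View pics/s3c.png

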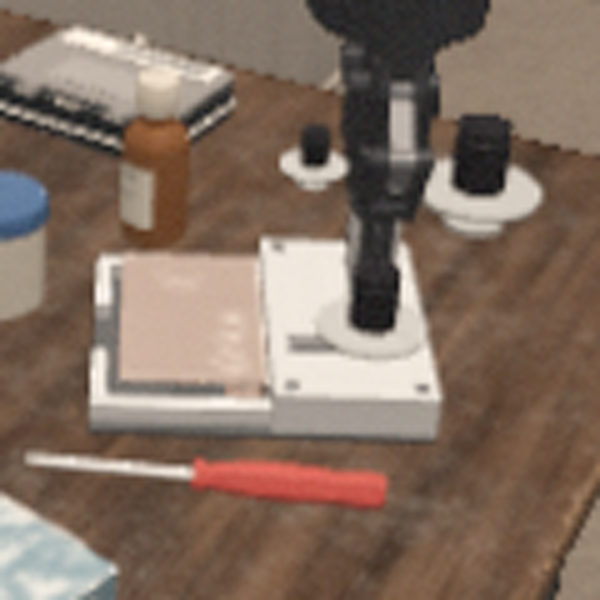

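The knob is moving with the finger. Its top centre is at crop (377,270), which is px (365.4,204), and the other things are undisturbed.

Run:
```python
from h import *
s,r=pickle.load(open('s3.pkl','rb'));R,t=pickle.load(open('cr.pkl','rb'));c=cam(r)
for y in (5,9,13,17,25): print(y,proj(c,[*(R@[-.05,y/1e3]+t),.055]).round(1),proj(c,[*(R@[-.05,y/1e3]+t),.027]).round(1))
```

```text
5 [365.2 201.9] [364.  212.7]
9 [365.4 202.8] [364.2 213.6]
13 [365.5 203.8] [364.4 214.6]
17 [365.7 204.7] [364.6 215.6]
25 [366.1 206.6] [364.9 217.5]
```

```bash
python3 -m handwheel '[-0.0007,0.00132,0,0,1,-0.0007,0.00132,0,0,1,-0.0007,0.00132,0,0,1,-0.0007,0.00132,0,0,1,-0.0007,0.00132,0,0,1,-0.0007,0.00132,0,0,1,-0.0007,0.00132,0,0,1,0,0,0,0,1]'; python3 chk.py
python3 -m handwheel '[-0.0002,0.0004,0,0,1,-0.0002,0.0004,0,0,1,-0.0002,0.0004,0,0,1,-0.0002,0.0004,0,0,1,0,0,0,0,1,0,0,0,0,1,0,0,0,0,1,0,0,0,0,1]'; python3 chk.py
```

```text
time: 5.63
eef_pos: [0.4939, -0.215, 0.0362]
tool_rot: [[-0.884, -0.467, -0.0], [-0.467, 0.884, 0.001], [0.0, 0.001, -1.0]]
wrist_force: [0.1, -0.5, 0.4]
gripper_width: 0.0
grip_force: 0.0
t 5.6333 tcp [ 0.49393948 -0.21495214  0.03618386] cradle [-0.04884275 -0.00189162] yaw err -0.060857775962190885 F cradle [-0.09013703 -0.48770923] 0.3728891906862437 w 0.00022782931259406674 q6 -1.0333502911412393
time: 6.3
eef_pos: [0.4934, -0.2138, 0.0363]
tool_rot: [[-0.884, -0.467, -0.0], [-0.467, 0.884, 0.0], [0.0, 0.0, -1.0]]
wrist_force: [-1.5, -0.9, -0.7]
gripper_width: -0.004
grip_force: 0.1
t 6.3 tcp [ 0.49337861 -0.21375773  0.03625064] cradle [-0.04877975 -0.00057358] yaw err -0.0762373550904698 F cradle [-1.7464718  -0.09383053] -0.6746413521694548 w -0.004225535947425613 q6 -1.0316301395293848
```

```bash
python3 -m handwheel '[-0.0002,0.0004,0,0,1,-0.0002,0.0004,0,0,1,0,0,0,0,1,0,0,0,0,1,0,0,0,0,1,0,0,0,0,1,0,0,0,0,1,0,0,0,0,1]'; python3 chk.py
python3 -m handwheel '[-0.0002,0.0004,0,0,1,-0.0002,0.0004,0,0,1,0,0,0,0,1,0,0,0,0,1,0,0,0,0,1,0,0,0,0,1,0,0,0,0,1,0,0,0,0,1]'; python3 chk.py s4 side
python3 - <<'E'
import cv2
a=cv2.imread('pics/s4.png')[150:270,290:410];cv2.imwrite('pics/s4c.png',cv2.resize(a,None,fx=5,fy=5,interpolation=cv2.INTER_CUBIC))
E
```

```text
time: 6.97
eef_pos: [0.493, -0.213, 0.0363]
tool_rot: [[-0.884, -0.467, -0.0], [-0.467, 0.884, 0.0], [0.0, 0.0, -1.0]]
wrist_force: [0.1, -0.1, 0.2]
gripper_width: 0.0
grip_force: 0.1
t 6.9667 tcp [ 0.49302234 -0.21298253  0.03626079] cradle [-0.04873202  0.00027823] yaw err -0.07407960604317054 F cradle [ 0.08195567 -0.12390535] 0.24421713392284067 w 0.00038192733365443416 q6 -1.0307517946952593
time: 7.63
eef_pos: [0.4926, -0.2122, 0.0363]
tool_rot: [[-0.884, -0.467, -0.0], [-0.467, 0.884, 0.0], [-0.0, 0.0, -1.0]]
wrist_force: [0.1, -0.2, 1.2]
gripper_width: 0.003
grip_force: 0.1
t 7.6333 tcp [ 0.4926276  -0.21218527  0.03626279] cradle [-0.04870798  0.00116753] yaw err -0.0744877987185788 F cradle [-0.06317372 -0.24294462] 1.1929660382355254 w 0.0025275049846412317 q6 -1.0298608415882076
start [361.8 202.4]
corner [364.8 218.7]
end [350.3 218.3]
knob0 [364.1 196.4]
```

View pics/s4c.png

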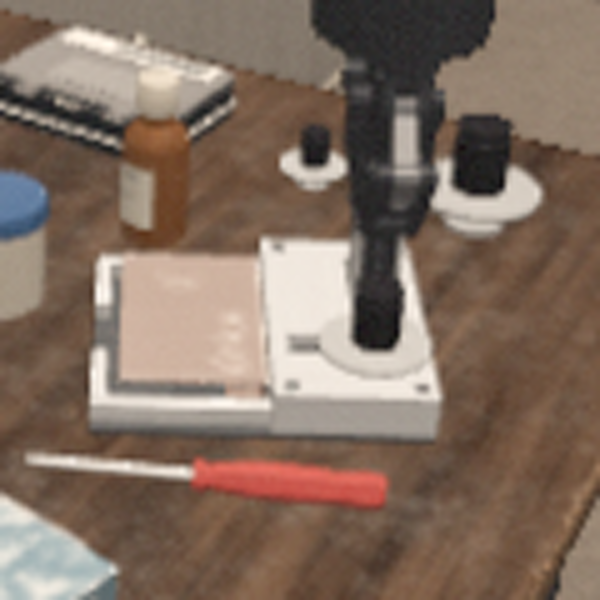

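The knob top is at crop (378,283), px (365.6,206.6), which puts it at the corner (y ≈ 25 mm). I'll back off, lift over, and come down on the knob's -x side.

```bash
python3 -m handwheel '[0.0012,-0.0022,0,0,1,0.0012,-0.0022,0,0,1,0,0,0.01,0,1,0,0,0.01,0,1,0,0,0.01,0,1,0,0,0.01,0,1,0,0,0,0,1,0,0,0,0,1]'
python3 -m handwheel '[-0.0075,0.0014,0,0,1,-0.0075,0.0014,0,0,1,-0.0075,0.0014,0,0,1,-0.0075,0.0014,0,0,1,-0.0075,0.0014,0,0,1,-0.0075,0.0014,0,0,1,0,0,0,0,1,0,0,0,0,1]'; python3 chk.py
```

```text
time: 8.35
eef_pos: [0.4959, -0.217, 0.0775]
tool_rot: [[-0.884, -0.467, 0.002], [-0.467, 0.884, -0.001], [-0.001, -0.002, -1.0]]
wrist_force: [-0.1, 0.2, -0.3]
gripper_width: -0.004
grip_force: 0.0
time: 9.02
eef_pos: [0.4497, -0.2082, 0.0764]
tool_rot: [[-0.885, -0.466, 0.0], [-0.466, 0.885, 0.0], [-0.0, -0.0, -1.0]]
wrist_force: [-0.6, -0.6, 0.1]
gripper_width: 0.002
grip_force: 0.0
t 9.0167 tcp [ 0.44966577 -0.20821938  0.07636897] cradle [-0.08482458  0.02476919] yaw err -0.10200778636705365 F cradle [-0.85739477 -0.23164878] 0.10629375050025483 w 0.0023377713066746434 q6 -1.0677782646972322
```

```bash
python3 -m handwheel '[0,0,-0.01,0,1,0,0,-0.01,0,1,0,0,-0.01,0,1,0,0,-0.008,0,1,0,0,-0.002,0,1,0,0,0,0,1,0,0,0,0,1,0,0,0,0,1]'
python3 -m handwheel '[0.0022,0.0012,0,0,1,0.0022,0.0012,0,0,1,0.0022,0.0012,0,0,1,0.0022,0.0012,0,0,1,0.0022,0.0012,0,0,1,0.0022,0.0012,0,0,1,0.0022,0.0012,0,0,1,0.0022,0.0012,0,0,1]';python3 chk.py
```

```text
time: 9.68
eef_pos: [0.4503, -0.2084, 0.0365]
tool_rot: [[-0.884, -0.467, 0.0], [-0.467, 0.884, -0.0], [-0.0, -0.0, -1.0]]
wrist_force: [-0.3, -0.9, -0.3]
gripper_width: -0.001
grip_force: 0.0
time: 10.35
eef_pos: [0.4677, -0.1986, 0.0363]
tool_rot: [[-0.884, -0.467, -0.0], [-0.467, 0.884, -0.0], [0.001, -0.0, -1.0]]
wrist_force: [-1.0, 0.3, 1.0]
gripper_width: -0.001
grip_force: 0.6
t 10.35 tcp [ 0.4676998  -0.19861181  0.03631813] cradle [-0.06439106  0.02482499] yaw err -0.07533486780963017 F cradle [-0.77589642  0.76221951] 0.9980949678712634 w -0.0009685661367529003 q6 -1.0320639417305841
```

Contact is light and the knob is moving without jamming. I'll keep pushing.

```bash
python3 -m handwheel '[0.0018,0.00095,0,0,1,0.0018,0.00095,0,0,1,0.0018,0.00095,0,0,1,0.0018,0.00095,0,0,1,0.0018,0.00095,0,0,1,0.0018,0.00095,0,0,1,0.0018,0.00095,0,0,1,0.0018,0.00095,0,0,1]';python3 chk.py
python3 -m handwheel '[0.0008,0.0004,0,0,1,0.0008,0.0004,0,0,1,0.0008,0.0004,0,0,1,0.0008,0.0004,0,0,1,0.0004,0.0002,0,0,1,0.0004,0.0002,0,0,1,0,0,0,0,1,0,0,0,0,1]';python3 chk.py
python3 -m handwheel '[0.0004,0.0002,0,0,1,0.0004,0.0002,0,0,1,0.0004,0.0002,0,0,1,0.0004,0.0002,0,0,1,0,0,0,0,1,0,0,0,0,1,0,0,0,0,1,0,0,0,0,1]';python3 chk.py
```

```text
time: 11.02
eef_pos: [0.4822, -0.1909, 0.0363]
tool_rot: [[-0.884, -0.467, -0.0], [-0.467, 0.884, -0.0], [0.0, 0.0, -1.0]]
wrist_force: [-0.9, 0.1, 0.9]
gripper_width: 0.003
grip_force: 0.7
t 11.0167 tcp [ 0.4822013 -0.1909476  0.0362693] cradle [-0.04798882  0.02481556] yaw err -0.0779209861042034 F cradle [-0.79767839  0.48754479] 0.8925305952362844 w 0.0026517771188965897 q6 -1.0048268976414763
time: 11.68
eef_pos: [0.4861, -0.1889, 0.0363]
tool_rot: [[-0.884, -0.467, 0.0], [-0.467, 0.884, 0.0], [-0.0, 0.0, -1.0]]
wrist_force: [-0.6, -0.2, 0.2]
gripper_width: 0.004
grip_force: 0.3
t 11.6833 tcp [ 0.48611174 -0.1889264   0.03625142] cradle [-0.04358712  0.02477279] yaw err -0.06935584921929205 F cradle [-0.62672472  0.07986372] 0.24624870540499022 w 0.0043100046915956446 q6 -0.9979881795380006
time: 12.35
eef_pos: [0.4878, -0.1882, 0.0363]
tool_rot: [[-0.884, -0.467, 0.0], [-0.467, 0.884, 0.0], [-0.0, -0.0, -1.0]]
wrist_force: [-1.0, -0.6, -0.3]
gripper_width: 0.001
grip_force: 0.2
t 12.35 tcp [ 0.48777652 -0.18818889  0.03628674] cradle [-0.04177072  0.0246459 ] yaw err -0.07237566221202485 F cradle [-1.15610943 -0.06868845] -0.278735004629199 w 0.0011689023657161053 q6 -0.9950733864292608
```

```bash
python3 -m handwheel '[0.0004,0.0002,0,0,1,0.0004,0.0002,0,0,1,0.0004,0.0002,0,0,1,0,0,0,0,1,0,0,0,0,1,0,0,0,0,1,0,0,0,0,1,0,0,0,0,1]'>/dev/null;python3 chk.py
```

```text
t 13.0167 tcp [ 0.48893502 -0.18760767  0.03629171] cradle [-0.0404749  0.0246177] yaw err -0.07539817972734397 F cradle [-0.33387168  0.07842752] 0.33768570360018196 w 0.004654991522808053 q6 -0.9929262756287123
```

```bash
python3 -m handwheel '[0.0004,0.0002,0,0,1,0.0004,0.0002,0,0,1,0,0,0,0,1,0,0,0,0,1,0,0,0,0,1,0,0,0,0,1,0,0,0,0,1,0,0,0,0,1]'>/dev/null;python3 chk.py
```

```text
t 13.6833 tcp [ 0.48972098 -0.18720623  0.03629639] cradle [-0.03959244  0.02460486] yaw err -0.07168850085528788 F cradle [-1.06605737  0.70900201] -0.27691703207124785 w -0.0012199463909003502 q6 -0.9915393149232061
```

No hard stop felt yet, so I'll keep going in small steps.

```bash
python3 -m handwheel '[0.0004,0.0002,0,0,1,0.0004,0.0002,0,0,1,0,0,0,0,1,0,0,0,0,1,0,0,0,0,1,0,0,0,0,1,0,0,0,0,1,0,0,0,0,1]'>/dev/null;python3 chk.py
```

```text
t 14.35 tcp [ 0.49049704 -0.18681779  0.03628251] cradle [-0.03872483  0.02458516] yaw err -0.07698679503972983 F cradle [-0.13085957 -0.36618007] -0.044548625259772434 w -0.0011814515478351293 q6 -0.9900817903125363
```

```bash
python3 -m handwheel '[0.0004,0.0002,0,0,1,0.0004,0.0002,0,0,1,0,0,0,0,1,0,0,0,0,1,0,0,0,0,1,0,0,0,0,1,0,0,0,0,1,0,0,0,0,1]'>/dev/null;python3 chk.py s5 side
python3 - <<'E'
from h import *
s,r=pickle.load(open('s5.pkl','rb'));R,t=pickle.load(open('cr.pkl','rb'));c=cam(r)
for x in (-22,-18): print(x,[5*(proj(c,[*(R@[x/1e3,.025]+t),z])-[290,150]).round(1) for z in(.055,.027)])
cv2.imwrite('pics/s5c.png',cv2.resize(r['frame'][150:270,290:410,::-1],None,fx=5,fy=5,interpolation=cv2.INTER_CUBIC))
E
```

```text
t 15.0167 tcp [ 0.49095298 -0.18657345  0.03632107] cradle [-0.03820755  0.02458784] yaw err -0.08478683510996632 F cradle [-4.90505521 -0.05445997] 3.4434112668675456 w 0.00027891156837756074 q6 -0.9887064273038924
start [361.8 202.4]
corner [364.8 218.7]
end [350.3 218.3]
knob0 [364.1 196.4]
-22 [array([315.5, 281.5]), array([311., 336.])]
-18 [array([306.5, 281. ]), array([302. , 335.5])]
```

View pics/s5c.png

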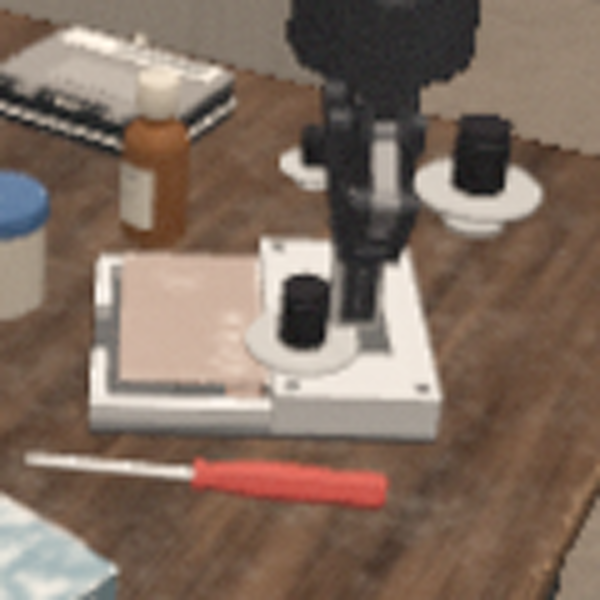

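A wall force of 4.9 N appeared, and the knob top is at crop (305,281) against a prediction of (306.5,281) for the slot end. The washer lies over the cassette's edge. I'll back off and lift away.

```bash
python3 -m handwheel '[-0.0018,-0.001,0,0,1,-0.0035,-0.0019,0,0,1,-0.0035,-0.0019,0,0,1,0,0,0.012,0,1,0,0,0.015,0,1,0,0,0.02,0,1,0,0,0.02,0,1,0,0,0.01,0,1]'
python3 -m handwheel '[-0.01,0,0.02,0,1,-0.01,0,0.02,0,1,-0.01,0,0.02,0,1,-0.01,0,0.01,0,1,-0.01,0,0,0,1,0,0,0,0,1,0,0,0,0,1,0,0,0,0,1]'>/dev/null; python3 chk.py s6 side;python3 chk.py t6 top
python3 - <<'E'
from h import *
a=cv2.imread('pics/s6.png')[150:270,290:410];b=cv2.imread('pics/t6.png')[165:305,255:395]
cv2.imwrite('pics/f.png',np.hstack([cv2.resize(i,(400,400),interpolation=cv2.INTER_CUBIC) for i in(a,b)]))
E
```

```text
time: 15.73
eef_pos: [0.4835, -0.1917, 0.1153]
tool_rot: [[-0.884, -0.467, 0.003], [-0.467, 0.884, -0.001], [-0.002, -0.002, -1.0]]
wrist_force: [0.7, -0.3, -0.0]
gripper_width: 0.003
grip_force: 0.0
t 16.4 tcp [ 0.43226321 -0.19099057  0.18228316] cradle [-0.09214661  0.04813731] yaw err -0.08312614012010044 F cradle [0.37772662 0.22461754] -0.08653965304462163 w -0.0021030084214061977 q6 -1.0579604149621775
start [361.8 202.4]
corner [364.8 218.7]
end [350.3 218.3]
knob0 [364.1 196.4]
t 16.45 tcp [ 0.43240924 -0.19101873  0.18231155] cradle [-0.09203071  0.04804412] yaw err -0.07063494740916099 F cradle [0.25023811 1.05140458] 0.3901896058615309 w 0.004292900276277927 q6 -1.0579997213825711
start [363.8 254.4]
corner [331.6 275. ]
end [322.3 260. ]
knob0 [353.1 260.3]
```

View pics/f.png

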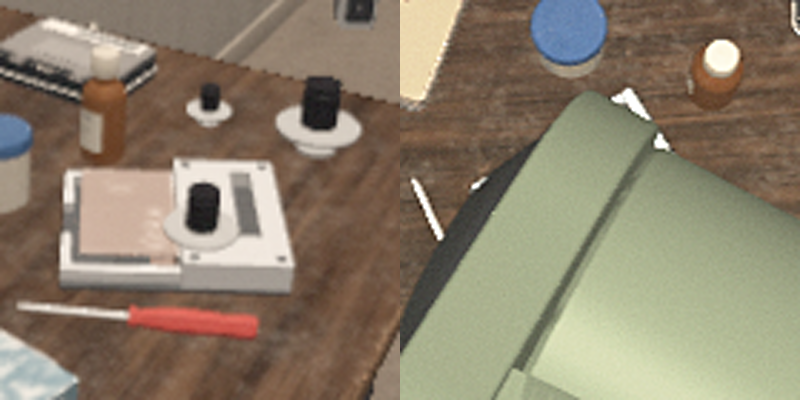

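The side view shows the clamp at the slot end (knob at (203,205)) with its washer over the cassette's edge. The cassette is in its bed, the bottle, tub and driver are in place, and the robot is clear. In the top view the arm hides the cradle. I'm handing in.

```bash
python3 -c "
from workcell import arm
print(arm.sign_off())"
```

```text
the job is handed in; nothing more can be done
None
```

The clamp is pushed round the corner and fully home at the end of the short leg, with its washer over the cassette's edge and nothing else disturbed; the job was handed in at about 16.5 s.

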